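# Click the screw tub's lid shut all round

## Robot

A 6-joint arm with a two-finger parallel gripper is mounted at the origin on the work surface. World frame = base frame: x ahead of the robot, y to its left, z up, the work surface at z = 0. Lengths are in m, angles in rad, forces in N, time in s.
With the tool pointing down it reaches from about 0.325 to 0.775 m from the base axis. Payload 5.5 kg.
Tool frame: the origin (TCP) lies at the very end of the fingers, on their centre line; the grasp point (between the pads) lies 19 mm behind it; y points along the fingers, x is the direction in which the jaws open and shut, and the axes are right-handed (so a half turn about y gives the same grasp; the last joint's range is limited). The gripper opens to 85 mm and grips with 20 to 120 N. Pads are 22 mm wide; open, the fingers measure 114 mm over their backs; the gripper's body (76 mm by 85 mm) begins 54 mm behind the grasp point. The pads swing forward as they close: fully open they stand 13 mm farther back than shut.
Start: joints at [1.185, 0.091, 1.231, -0, 1.82, -0.057], TCP at [0.194, 0.568, 0.201] pointing down, gripper open.
Joint ranges: [-2.87, 2.87], [-0.86, 2.18], [0.17, 2.46], [-1.51, 4.65], [0.06, 2.69], [-2.65, 2.65]. Speed limits (rad/s): [2.57, 2.57, 3.01, 3.14, 3.14, 3.14].

## Interface

Orientations are given as a unit quaternion [w, x, y, z].
In Python, from workcell import sensors, imaging, ticket gives the robot as it stands.
- The arm moves only by the tool servo_tool, never from a script. Its argument "motion" is a list of rows, each an object with "linear": the shift along the tool's x, y, z each as a share of 100 mm, from -1 to 1, a list of three; "turn": the turn about the tool's y as a share of 90 degrees, from -1 to 1. A call has 1 to 10 rows; each row shifts and turns the pose as measured when the row begins, along the tool's axes as they then stand; what a row does not reach is not made up. A row lasts 1/12 s, in which the tool goes at most 41.7 mm and 7.16 degrees, less where a joint would pass 70% of its speed; a pose out of reach is approached as far as the arm can. A call with a number of a shift or a turn outside -1 to 1 is refused whole. A call with a gripper value outside its range is refused whole. "hand" is the opening, from 0 (shut) to 1 (fully open), set as the call begins (left out, the last holds). The fingers move at their own pace and stop on an object; "grip_force" is the grip in N (left out, the last holds). Time passes only in rows, so rows that do not move let the fingers close. It gives the time, the measured TCP pose, the force and the opening at its end, in the units of the state.
- sensors.get_obs(): the state, without advancing time (a new reading comes with each control period).
- imaging.grab_frame(name): name is "scene" or "top"; returns a dict with "pixels" (400x640x3 uint8, red, green, blue), "z_map" (400x640 float32, m along the optical axis (not along the pixel's ray), 0 where there is no reading), "camera_matrix" (3x3 intrinsics, pixels), "world_to_cam" (4x4, takes a point from world to camera coordinates). Camera axes: x right, y down, z forward; pixel columns grow to the right and rows downward; lengths in m; the calibration is good to about 2 mm. A picture is of the moment at which its call begins.
- ticket.finish_job(): hands the job in, once; it reports no verdict.
The state is a dict: "t": time; "joint_pos": joint angles; "joint_vel": joint speeds; "joint_torque": joint torques, N m; "tcp_pos": TCP position; "ee_rot": TCP orientation; "contact_force": force on the tool from outside, world axes, zero at the start; "moment": the same for the moment, N m; "opening": finger opening in m.
Only numpy, scipy, OpenCV 4.12 (cv2) and the standard library are available. Lean on these libraries where they do the work, as an engineer would, in place of code of your own. Each camera call takes 0.05 s, during which the arm holds its last target.

## Task

The lid is on the grey screw tub but the four long sections of its rim, one on each side, have sprung up. With closed fingertips press each section down until it clicks, so that the lid is flush all the way round. Leave the tub standing where it is, do not lift it, and do not disturb the bottle, the tape measure and the mug around it.

Things in the scene. Friction and masses are not known exactly. Their poses are not given: they have to be found in the camera images.
- tub: loose grey tub of screws, 2 to 3 kg, with a white lid 150 mm (tub x) by 200 mm (tub y). Origin: centre of the underside; z up. Shut, the whole lid top is level at 80 mm. The middle (82 x 132 mm) and corners (34 x 34 mm) are fixed there. Between the corners each side's rim is a section 34 mm wide, hinged on its inner edge; its outer edge is sprung up 10 mm. Nothing stands on the lid.
- press_back (a point): point on top of the rim section on the tub's +x side (section 128 mm long along the tub's y), mid-length, 22 mm outward of its hinge line and 12 mm from the outer edge; moves with the section. Shut, it lies at 63, 0, 80 mm in the tub's frame; sprung up it is about 6.5 mm higher.
- press_front (a point): the same on the tub's -x side (section 128 mm long along y). Shut, at -63, 0, 80 mm in the tub's frame; sprung up about 6.5 mm higher.
- press_left (a point): the same on the tub's +y side (section 78 mm long along the tub's x). Shut, at 0, 88, 80 mm in the tub's frame; sprung up about 6.5 mm higher.
- press_right (a point): the same on the tub's -y side (section 78 mm long along x). Shut, at 0, -88, 80 mm in the tub's frame; sprung up about 6.5 mm higher.
- rim_back (a joint): hinge angle of the +x section: 0 is sprung up, 0.30 rad is shut and flush (its stop). It goes over centre at about 0.18 rad: let go before that and it springs up again, past it it snaps shut and stays. It starts to give at about 7 N pressed down on its press point, and needs less the further it goes.
- rim_front (a joint): hinge angle of the -x section, same behaviour as rim_back
- rim_left (a joint): hinge angle of the +y section, same behaviour as rim_back
- rim_right (a joint): hinge angle of the -y section, same behaviour as rim_back
- glue: white plastic bottle, 54 mm diameter, 125 mm tall, standing near the tub; not to be disturbed. Origin: centre of its underside
- tape_measure: yellow and black tape measure, 34 x 68 x 58 mm tall, standing near the tub; not to be disturbed. Origin: centre of its underside
- mug: blue mug, 78 mm diameter and 88 mm tall with a handle, standing near the tub; not to be disturbed. Origin: centre of its underside

How it is judged:
At the end, for the whole second after the job is handed in: All four rim sections are shut (hinge angles over 0.25 rad), the tub is at rest, level (within 0.05 rad) and within 40 mm of where it stood, and bottle, tape measure and mug are within 30 mm of where they stood (value of joint each of rim_back, rim_front, rim_left, rim_right above 0.25 rad and distance of tub from where it was at the start of the episode below 0.04 m and angle between tub's own z axis and vertical below 0.05 rad and linear speed of tub below 0.02 m/s and distance of each of glue, tape_measure, mug from where it was at the start of the episode below 0.03 m); the robot touches nothing.
It fails at once if the tub is lifted (underside more than 12 mm up) or tipped by more than 0.15 rad (height (world z) of tub above 0.012 m or angle between tub's own z axis and vertical above 0.15 rad).
It fails at once if the tub is shoved more than 40 mm (distance of tub from where it was at the start of the episode above 0.04 m).
It fails at once if the bottle, tape measure or mug is moved more than 30 mm or tipped by more than 0.4 rad (distance of any of glue, tape_measure, mug from where it was at the start of the episode above 0.03 m or angle between any of glue, tape_measure, mug's own z axis and vertical above 0.4 rad).
It also fails if it takes over 54 s, if anything falls off the work surface, if the arm or the gripper's body presses on something with over 40 N, if the wrist force passes 120 N, or if a joint passes its speed limit or range.

## Working session

There is one attempt and no reset: what is moved stays moved. The work goes in short steps, Python scripts to look and compute and a tool call to move; the robot and the scene stay as the last step left them, time stands still between calls to the robot, and variables do not carry over. Pictures are saved under pics/ and viewed, and the job is handed in when it is done.

Besides the shell and the picture viewer there is one more tool, called as name([rows], argument=value, ...), one row to a line, values as JSON. servo_tool: Moves the arm, as the interface text tells. Its arguments: {"type":"object","properties":{"motion":{"type":"array","items":{"type":"object","properties":{"linear":{"type":"array","items":{"type":"number"}},"turn":{"type":"number"}}}},"hand":{"type":"number"},"grip_force":{"type":"number"}},"required":["motion"]}

```bash
mkdir -p pics
python3 - <<'E'
from workcell import sensors, imaging
import cv2,numpy as np
print(sensors.get_obs())
for n in("scene","top"):
    f=imaging.grab_frame(n); cv2.imwrite(f"pics/{n}0.png",f["pixels"][:,:,::-1]); np.savez(f"{n}0.npz",**f)
    print(n,f["camera_matrix"],f["world_to_cam"])
E
```

```text
{'t': 0.0, 'joint_pos': array([ 1.18531158e+00,  9.18477581e-02,  1.23189402e+00, -1.02351708e-05,
        1.81981181e+00, -5.66925417e-02]), 'joint_vel': array([ 8.36514425e-04,  8.18443504e-05, -7.01512646e-04, -4.31753042e-04,
       -1.37310125e-03, -2.82833673e-05]), 'joint_torque': array([ 4.50070902e-04, -4.58716607e+01, -4.18036866e+01,  9.22772728e-06,
        1.13733887e-02, -3.68356677e-05]), 'tcp_pos': array([0.19360921, 0.56753463, 0.19965299]), 'ee_rot': array([-0.57471347,  0.57546099,  0.41084553, -0.41201339]), 'contact_force': array([-0.21058051, -0.2953589 , -0.09104435]), 'moment': array([-0.00068025,  0.01515971, -0.05840331]), 'opening': 0.08513301868909953}
scene [[410.43649206   0.         319.73193594]
 [  0.         410.43649206 204.99474715]
 [  0.           0.           1.        ]] [[ 0.05825065  0.99830009 -0.00194623 -0.09245431]
 [ 0.60475809 -0.03683851 -0.79555677 -0.2813347 ]
 [-0.7942761   0.0451647  -0.60587592  1.53070367]
 [ 0.          0.          0.          1.        ]]
top [[368.784453     0.         318.23380234]
 [  0.         368.784453   200.7479564 ]
 [  0.           0.           1.        ]] [[ 0.02317856 -0.99955471  0.01879215  0.02375067]
 [-0.9864832  -0.02591737 -0.1617998   0.59957696]
 [ 0.1622148  -0.01478786 -0.98664466  0.81082057]
 [ 0.          0.          0.          1.        ]]
```

```bash
ls
```

```text
pics
scene0.npz
top0.npz
```

View pics/scene0.png

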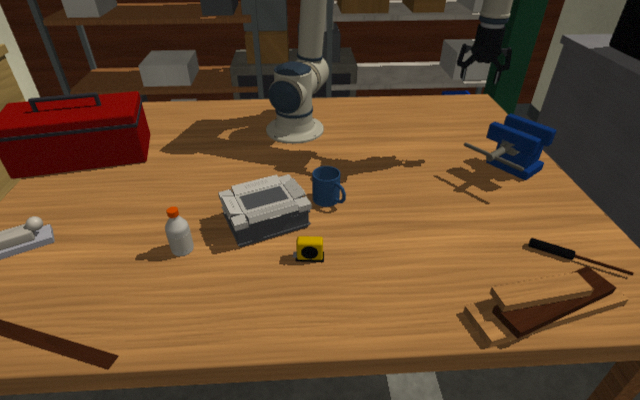

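View pics/top0.png

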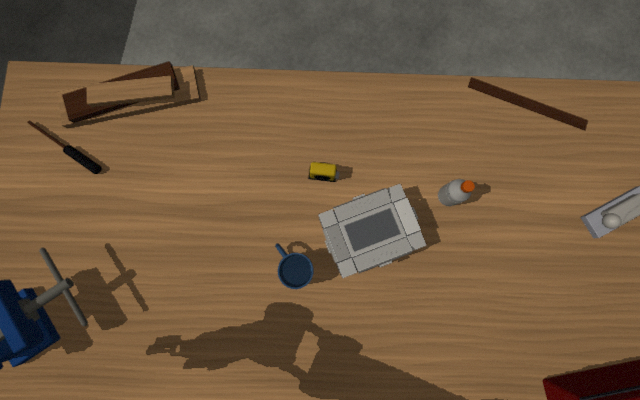

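The scene view shows the tub at about (265,207), the bottle at (178,232), the tape measure at (310,249) and the mug at (326,187). In the top view the tub is centred near (372,231). Next I'll fit the tub from the depth data.

```bash
cat > h.py <<'E'
import numpy as np,cv2
def cloud(f):
    K=f["camera_matrix"];T=np.linalg.inv(f["world_to_cam"]);z=f["z_map"]
    v,u=np.mgrid[:400,:640]
    P=np.stack([(u-K[0,2])/K[0,0]*z,(v-K[1,2])/K[1,1]*z,z],-1)
    W=P@T[:3,:3].T+T[:3,3]; W[z==0]=np.nan
    return W
def proj(f,p):
    c=f["world_to_cam"]@np.r_[p,1]; q=f["camera_matrix"]@c[:3]; return q[:2]/q[2]
E
python3 - <<'E'
from h import *
f=dict(np.load("top0.npz"));W=cloud(f)
m=np.zeros((400,640),bool);m[180:280,315:430]=1
m&=(W[...,2]>0.07)&(W[...,2]<.1)
n,l,s,c=cv2.connectedComponentsWithStats(m.astype(np.uint8))
i=1+np.argmax(s[1:,4]);P=W[l==i];print(s[i])
r=cv2.minAreaRect((P[:,:2]*1000).astype(np.float32));print(r)
print(np.round(cv2.boxPoints(r)))
mid=W[226:236,360:385].reshape(-1,3);print("mid z",np.nanmedian(mid,0))
for nme,(a,b,c2,d) in dict(mug=(255,290,275,315),tape=(160,183,306,340),glue=(178,207,436,478)).items():
    Q=W[a:b,c2:d].reshape(-1,3);Q=Q[Q[:,2]>.03];print(nme,Q.min(0),Q.max(0),np.median(Q,0))
im=f["pixels"][170:290,260:490,::-1];cv2.imwrite("pics/crop0.png",cv2.resize(im,None,fx=3.4,fy=3.4,interpolation=cv2.INTER_CUBIC))
E
```

```text
[ 319  183  108   95 6356]
((533.1505737304688, -81.92208862304688), (165.28436279296875, 214.96066284179688), 21.871158599853516)
[[ 416.  -13.]
 [ 496. -212.]
 [ 650. -151.]
 [ 570.   49.]]
mid z [ 0.53013747 -0.08183144  0.08040259]
mug [0.40190152 0.04675997 0.03059037] [0.47261322 0.12271453 0.09105936] [0.42783232 0.1017397  0.08593999]
tape [ 0.6575312  -0.00162263  0.03054313] [0.69273419 0.05994079 0.06283126] [0.67134354 0.02942119 0.0565502 ]
glue [ 0.6014459  -0.30779065  0.03035414] [ 0.6530303  -0.25552675  0.12718434] [ 0.622688   -0.27238996  0.08546365]
```

View pics/crop0.png

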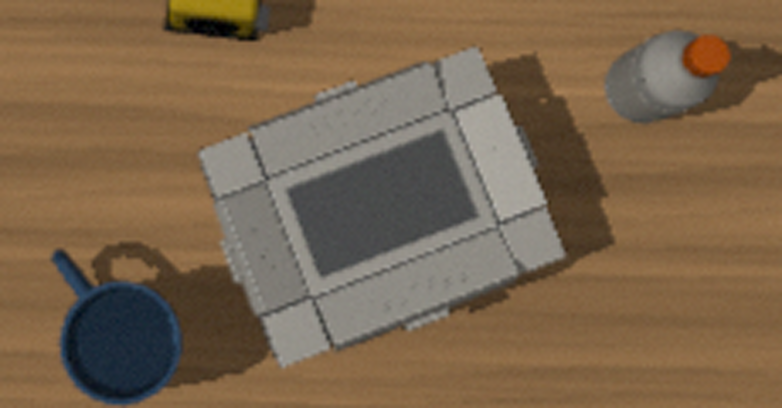

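The crop shows the lid corners at about (200,151), (477,48), (565,258) and (282,366). The sections lie between them, and there are small side tabs at mid-length. I'll intersect those corner rays with z=0.08 as a cross-check.

Run:
```python
from h import *
f=dict(np.load("top0.npz"));K=f["camera_matrix"];T=np.linalg.inv(f["world_to_cam"])
C=[]
for x,y in[(200,151),(477,48),(565,258),(282,366)]:
    u=260+(x+.5)/3.4-.5;v=170+(y+.5)/3.4-.5
    d=T[:3,:3]@np.linalg.inv(K)@[u,v,1];o=T[:3,3];C.append((o+d*(.08-o[2])/d[2])[:2])
C=np.array(C);print(C.round(4));print(C.mean(0),[np.linalg.norm(C[i]-C[i-1]).round(4) for i in range(4)])
ax=C[0]+C[1]-C[2]-C[3];ay=C[0]+C[3]-C[1]-C[2]
a1=np.arctan2(ax[1],ax[0]);a2=np.arctan2(-ay[0],ay[1]);print(a1,a2)
a=(a1+a2)/2;c=C.mean(0);R=np.array([[np.cos(a),-np.sin(a)],[np.sin(a),np.cos(a)]])
W=cloud(f)
for n,p in dict(back=(.063,0),front=(-.063,0),left=(0,.088),right=(0,-.088)).items():
    w=c+R@p;uv=proj(f,np.r_[w,.086]);u,v=uv.round().astype(int);print(n,w.round(4),uv.round(1),np.hypot(*w).round(3),W[v,u].round(4))
from workcell import sensors
from scipy.spatial.transform import Rotation as Ro
q=sensors.get_obs()["ee_rot"];print(Ro.from_quat(np.r_[q[1:],q[0]]).as_matrix().round(3))
```

```text
[[ 0.5636  0.0378]
 [ 0.6376 -0.1456]
 [ 0.4995 -0.2013]
 [ 0.4265 -0.0178]]
[ 0.53180593 -0.08171281] [np.float64(0.1479), np.float64(0.1978), np.float64(0.1489), np.float64(0.1975)]
0.38444056407663324 0.38111635451378856
back [ 0.5902 -0.0582] [361.8 202.9] 0.593 [ 0.5899 -0.0584  0.0875]
front [ 0.4734 -0.1052] [383.1 256.4] 0.485 [ 0.4743 -0.1049  0.0865]
left [ 4.989e-01 -1.000e-04] [335.1 243.5] 0.499 [5.00e-01 2.00e-04 8.46e-02]
right [ 0.5647 -0.1633] [409.  215.5] 0.588 [ 0.5636 -0.1634  0.0861]
[[ 0.323 -0.001 -0.946]
 [ 0.946 -0.002  0.323]
 [-0.002 -1.     0.   ]]
```

The fit agrees with the task: sides are 148/198 mm, the middle is at 80 mm and the press points are at about 86 mm. I'll shut the hand and travel at z = 0.2, over the mug, towards press_left.

servo_tool([
  {"linear": [-0.28, 0, -0.3]},
  {"linear": [-0.28, 0, -0.3]},
  {"linear": [-0.28, 0, -0.3]},
  {"linear": [-0.28, 0, -0.3]},
  {"linear": [-0.28, 0, -0.3]},
  {"linear": [-0.28, 0, -0.3]},
  {"linear": [-0.28, 0, -0.3]},
  {"linear": [-0.28, 0, -0.3]},
  {"linear": [-0.28, 0, -0.3]},
  {"linear": [-0.28, 0, -0.3]},
], hand=0)

```text
schema error: expected keys linear, turn
```

servo_tool([
  {"linear": [-0.28, 0, -0.3], "turn": 0},
  {"linear": [-0.28, 0, -0.3], "turn": 0},
  {"linear": [-0.28, 0, -0.3], "turn": 0},
  {"linear": [-0.28, 0, -0.3], "turn": 0},
  {"linear": [-0.28, 0, -0.3], "turn": 0},
  {"linear": [-0.28, 0, -0.3], "turn": 0},
  {"linear": [-0.28, 0, -0.3], "turn": 0},
  {"linear": [-0.28, 0, -0.3], "turn": 0},
  {"linear": [-0.28, 0, -0.3], "turn": 0},
  {"linear": [-0.28, 0, -0.3], "turn": 0},
], hand=0)

```text
t: 0.93
tcp_pos: [0.3857, 0.2019, 0.1906]
ee_rot: [-0.57, 0.573, 0.41, -0.421]
contact_force: [0.9, 1.2, 0.0]
opening: 0.0001
```

servo_tool([
  {"linear": [0, 0, 0], "turn": -0.075},
  {"linear": [0, 0, 0], "turn": -0.075},
  {"linear": [0, 0, 0], "turn": -0.075},
  {"linear": [0, 0, 0], "turn": -0.075},
  {"linear": [0, 0, 0], "turn": -0.075},
  {"linear": [0, 0, 0], "turn": -0.075},
  {"linear": [0, 0, 0], "turn": 0},
])

```text
t: 1.52
tcp_pos: [0.3892, 0.1904, 0.1875]
ee_rot: [0.389, -0.388, -0.583, 0.599]
contact_force: [-0.1, -0.1, 1.1]
opening: -0.0002
```

```bash
cat > d.py <<'E'
import sys,numpy as np
from workcell import sensors
from scipy.spatial.transform import Rotation as Ro
T=dict(back=(.5902,-.0582),front=(.4734,-.1052),left=(.4989,-.0001),right=(.5647,-.1633))
s=sensors.get_obs();q=s["ee_rot"];R=Ro.from_quat(np.r_[q[1:],q[0]]).as_matrix()
print(s["t"],s["tcp_pos"].round(4),"F",s["contact_force"].round(1));print(R.round(3))
print("xaxis deg",np.degrees(np.arctan2(R[1,0],R[0,0])).round(1))
for n,p in T.items(): print(n,(R.T@(np.r_[p,s["tcp_pos"][2]]-s["tcp_pos"])*10).round(3))
E
python3 d.py
```

```text
1.5167 [0.3892 0.1904 0.1875] F [-0.1 -0.1  1.1]
[[-0.396 -0.014 -0.918]
 [ 0.918 -0.018 -0.396]
 [-0.011 -1.     0.02 ]]
xaxis deg 113.3
back [-3.079  0.016 -0.861]
front [-3.048  0.04   0.397]
left [-2.184  0.018 -0.253]
right [-3.943  0.038 -0.211]
```

servo_tool([
  {"linear": [-0.37, 0, -0.043], "turn": 0},
  {"linear": [-0.37, 0, -0.043], "turn": 0},
  {"linear": [-0.37, 0, -0.043], "turn": 0},
  {"linear": [-0.37, 0, -0.043], "turn": 0},
  {"linear": [-0.37, 0, -0.043], "turn": 0},
  {"linear": [-0.34, 0, -0.04], "turn": 0},
  {"linear": [0, 0, 0], "turn": 0},
  {"linear": [0, 0, 0], "turn": 0},
])

```text
t: 2.18
tcp_pos: [0.5009, -0.0076, 0.1855]
ee_rot: [0.397, -0.393, -0.578, 0.595]
contact_force: [-0.4, 0.3, -0.1]
opening: -0.0001
```

```bash
python3 d.py
```

```text
2.1833 [ 0.5009 -0.0076  0.1855] F [-0.4  0.3 -0.1]
[[-0.375 -0.018 -0.927]
 [ 0.927 -0.016 -0.375]
 [-0.008 -1.     0.023]]
xaxis deg 112.0
back [-0.804 -0.008 -0.638]
front [-0.801  0.021  0.621]
left [ 0.077 -0.001 -0.01 ]
right [-1.682  0.014 -0.007]
```

Going down to z ≈ 0.10 over press_left, with the 8 mm correction included.

servo_tool([
  {"linear": [0.07, 0.2, -0.01], "turn": 0},
  {"linear": [0, 0.25, 0], "turn": 0},
  {"linear": [0, 0.25, 0], "turn": 0},
  {"linear": [0, 0.12, 0], "turn": 0},
  {"linear": [0, 0, 0], "turn": 0},
  {"linear": [0, 0, 0], "turn": 0},
])

```text
t: 2.68
tcp_pos: [0.4969, 0.0007, 0.1013]
ee_rot: [0.401, -0.397, -0.576, 0.592]
contact_force: [0.1, -0.5, -0.1]
opening: -0.0002
```

```bash
python3 d.py
```

```text
2.6833 [0.4969 0.0007 0.1013] F [ 0.1 -0.5 -0.1]
[[-0.364 -0.017 -0.931]
 [ 0.931 -0.016 -0.364]
 [-0.008 -1.     0.022]]
xaxis deg 111.4
back [-0.888 -0.007 -0.654]
front [-0.901  0.02   0.605]
left [-0.015 -0.    -0.015]
right [-1.774  0.014 -0.034]
```

servo_tool([
  {"linear": [-0.01, 0.06, -0.01], "turn": 0},
  {"linear": [0, 0.06, 0], "turn": 0},
  {"linear": [0, 0.04, 0], "turn": 0},
  {"linear": [0, 0.04, 0], "turn": 0},
])

```text
t: 3.02
tcp_pos: [0.5004, 0.0007, 0.0851]
ee_rot: [0.398, -0.399, -0.577, 0.59]
contact_force: [0.1, -1.4, -0.2]
opening: -0.0002
```

servo_tool([
  {"linear": [0, 0.03, 0], "turn": 0},
  {"linear": [0, 0.03, 0], "turn": 0},
])

```text
t: 3.18
tcp_pos: [0.5008, 0.0006, 0.0792]
ee_rot: [0.398, -0.4, -0.578, 0.59]
contact_force: [-0.0, 0.1, 0.7]
opening: 0.0001
```

```bash
cat > look.py <<'E'
import sys
from h import *
from workcell import imaging
k=sys.argv[1];o=[]
for n,(a,b,c,d) in dict(scene=(120,270,200,360),top=(170,290,290,450)).items():
    f=imaging.grab_frame(n);np.savez(f"{n}{k}.npz",**f)
    o.append(cv2.resize(f["pixels"][a:b,c:d,::-1],None,fx=2.4,fy=2.4,interpolation=cv2.INTER_CUBIC))
h=max(i.shape[0] for i in o);o=[cv2.copyMakeBorder(i,0,h-i.shape[0],0,0,cv2.BORDER_CONSTANT) for i in o]
cv2.imwrite(f"pics/look{k}.png",np.hstack(o))
E
python3 look.py 1; python3 d.py
```

```text
3.2833 [0.5003 0.0006 0.0785] F [-0.6 -0.2 -1. ]
[[-0.364 -0.01  -0.931]
 [ 0.931 -0.016 -0.364]
 [-0.011 -1.     0.015]]
xaxis deg 111.3
back [-0.874  0.001 -0.623]
front [-0.887  0.019  0.635]
left [-0.001  0.     0.016]
right [-1.76   0.02  -0.004]
```

View pics/look1.png

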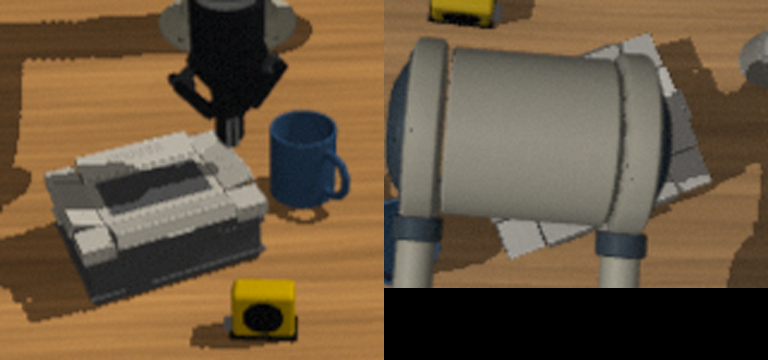

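Run:
```python
from h import *
f=dict(np.load("scene1.npz"));W=cloud(f)
for n,p in dict(back=(.5902,-.0582,.0865),front=(.4734,-.1052,.0865),left=(.4989,-.0001,.0865),right=(.5647,-.1633,.0865),tcp=(.5003,.0006,.0785)).items():
    uv=proj(f,p);print(n,uv.round(1),((uv-[200,120])*2.4).round())
for x,y in[(228,140),(228,130),(232,143)]:
    u,v=int(200+x/2.4),int(120+y/2.4);print(W[v,u].round(4))
```

```text
back [272.3 208.6] [174. 213.]
front [256.1 182.6] [135. 150.]
left [295.6 186.6] [229. 160.]
right [230.3 203.9] [ 73. 201.]
tcp [296.  189.4] [230. 167.]
[ 5.113e-01 -4.000e-04  1.219e-01]
[5.113e-01 1.000e-04 1.341e-01]
[0.5117 0.002  0.119 ]
```

Run:
```python
from h import *
f=dict(np.load("scene1.npz"));W=cloud(f)
for v in range(168,196,2): print(v,[tuple((W[v,u]*1000).round().astype(int)) for u in(292,295,298,302)], f["pixels"][v,295])
im=f["pixels"][140:215,250:340,::-1];cv2.imwrite("pics/z1.png",cv2.resize(im,None,fx=7,fy=7,interpolation=cv2.INTER_NEAREST))
```

```text
168 [(np.int64(517), np.int64(-7), np.int64(156)), (np.int64(511), np.int64(1), np.int64(152)), (np.int64(506), np.int64(8), np.int64(148)), (np.int64(275), np.int64(20), np.int64(3))] [12 13 12]
170 [(np.int64(511), np.int64(-7), np.int64(146)), (np.int64(514), np.int64(1), np.int64(148)), (np.int64(509), np.int64(8), np.int64(145)), (np.int64(284), np.int64(20), np.int64(2))] [54 55 54]
172 [(np.int64(-9223372036854775808), np.int64(-9223372036854775808), np.int64(-9223372036854775808)), (np.int64(513), np.int64(0), np.int64(141)), (np.int64(510), np.int64(8), np.int64(139)), (np.int64(299), np.int64(19), np.int64(3))] [65 66 65]
174 [(np.int64(511), np.int64(-8), np.int64(134)), (np.int64(511), np.int64(0), np.int64(134)), (np.int64(511), np.int64(8), np.int64(133)), (np.int64(308), np.int64(19), np.int64(1))] [66 63 62]
176 [(np.int64(509), np.int64(-8), np.int64(127)), (np.int64(513), np.int64(0), np.int64(129)), (np.int64(510), np.int64(7), np.int64(127)), (np.int64(320), np.int64(19), np.int64(2))] [67 69 67]
178 [(np.int64(509), np.int64(-8), np.int64(121)), (np.int64(511), n
[... 1069 characters left out ...]
 np.int64(17), np.int64(78))] [155 152 137]
190 [(np.int64(511), np.int64(-10), np.int64(85)), (np.int64(517), np.int64(-2), np.int64(88)), (np.int64(518), np.int64(6), np.int64(89)), (np.int64(521), np.int64(16), np.int64(91))] [144 141 129]
192 [(np.int64(521), np.int64(-10), np.int64(85)), (np.int64(523), np.int64(-2), np.int64(86)), (np.int64(526), np.int64(6), np.int64(88)), (np.int64(530), np.int64(16), np.int64(90))] [149 144 133]
194 [(np.int64(526), np.int64(-10), np.int64(82)), (np.int64(529), np.int64(-2), np.int64(84)), (np.int64(534), np.int64(6), np.int64(87)), (np.int64(537), np.int64(16), np.int64(89))] [153 145 134]<stdin>:3: RuntimeWarning: invalid value encountered in cast
```

View pics/z1.png

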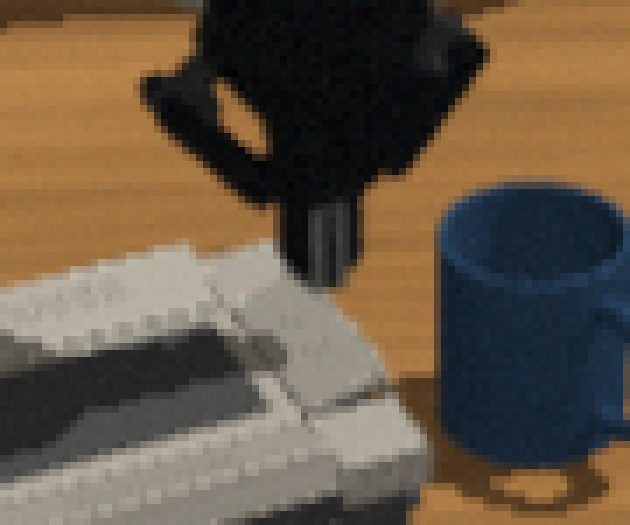

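The fingertips look about 30 mm higher than the reported TCP, and there is no contact force, so the section is still up. I'll compare the start image before going on.

Run:
```python
from h import *
f=dict(np.load("scene0.npz"));W=cloud(f)
uv=proj(f,(.1936,.5675,.1997));print("tcp0",uv)
im=f["pixels"][20:110,440:540,::-1].copy();im=cv2.resize(im,None,fx=6,fy=6,interpolation=cv2.INTER_NEAREST)
cv2.circle(im,tuple(int(x) for x in (uv-[440,20])*6),5,(0,0,255),-1);cv2.imwrite("pics/z0.png",im)
m=np.abs(W[...,0]-.194)<.08;m&=(np.abs(W[...,1]-.567)<.09)&(W[...,2]>.1)
print(np.sort(W[m][:,2])[:10])
g=dict(np.load("scene1.npz"));W=cloud(g);m=(np.abs(W[...,0]-.505)<.02)&(np.abs(W[...,1])<.02)&(W[...,2]>.1);print(np.sort(W[m][:,2])[:10])
```

```text
tcp0 [475.04872923  94.81474238]
[0.24534988 0.24714806 0.24758088 0.2476314  0.24841574 0.24846264
 0.24852591 0.24950501 0.24968321 0.25149936]
[0.1116823  0.11313071 0.1143334  0.11499229 0.11504708 0.11619445
 0.11631212 0.11688024 0.11708931 0.11849196]
```

View pics/z0.png

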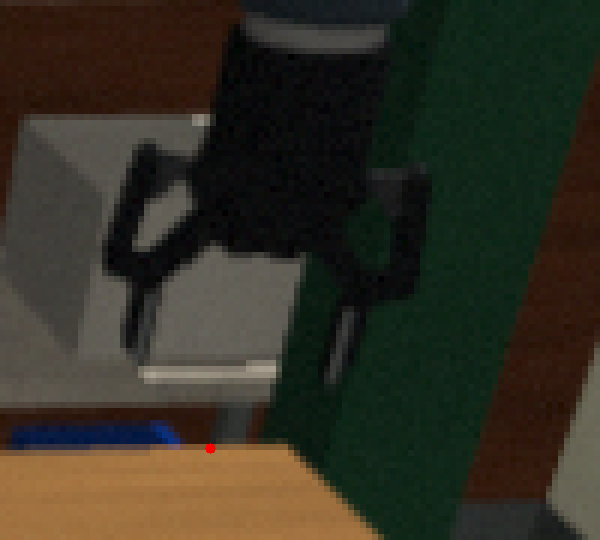

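The offset shows up in both images: the physical tips are about 32 mm short of the reported TCP. I should expect contact at a TCP z of about 0.056 and a shut section at about 0.048, so I'll go down watching the force.

servo_tool([
  {"linear": [0, 0.06, 0], "turn": 0},
  {"linear": [0, 0.06, 0], "turn": 0},
  {"linear": [0, 0.03, 0], "turn": 0},
  {"linear": [0, 0.03, 0], "turn": 0},
])

```text
t: 3.62
tcp_pos: [0.5008, 0.0001, 0.06]
ee_rot: [0.398, -0.4, -0.578, 0.59]
contact_force: [-0.5, -0.3, 0.2]
opening: -0.0001
```

servo_tool([
  {"linear": [0, 0.03, 0], "turn": 0},
  {"linear": [0, 0.03, 0], "turn": 0},
])

```text
t: 3.78
tcp_pos: [0.5008, 0.0004, 0.054]
ee_rot: [0.398, -0.4, -0.578, 0.59]
contact_force: [-0.6, 1.9, 2.6]
opening: 0.0
```

Contact, as expected. Pressing on.

servo_tool([
  {"linear": [0, 0.03, 0], "turn": 0},
  {"linear": [0, 0.03, 0], "turn": 0},
])

```text
t: 3.95
tcp_pos: [0.5012, 0.0003, 0.049]
ee_rot: [0.398, -0.4, -0.578, 0.589]
contact_force: [-11.6, 0.2, 25.6]
opening: -0.0
```

servo_tool([
  {"linear": [0, 0, 0], "turn": 0},
])

```text
t: 4.03
tcp_pos: [0.5014, 0.0003, 0.0499]
ee_rot: [0.397, -0.4, -0.578, 0.589]
contact_force: [0.3, 0.3, 0.7]
opening: 0.0002
```

```bash
python3 look.py 2; python3 d.py|head -1
```

```text
4.1333 [5.016e-01 2.000e-04 4.950e-02] F [-0.6 -0.1  5.5]
```

View pics/look2.png

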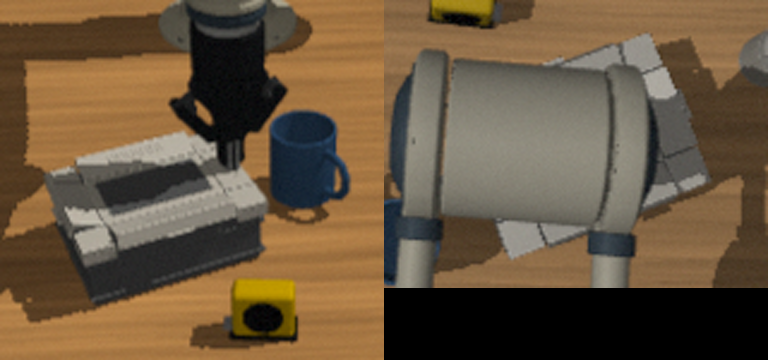

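The left section at (225,170) now lies level with its corners. Next I'll lift off and shift to front.

servo_tool([
  {"linear": [0, -0.3, 0], "turn": 0},
  {"linear": [-0.28, 0, 0.22], "turn": 0},
  {"linear": [-0.3, 0, 0.22], "turn": 0},
  {"linear": [-0.28, 0, 0.2], "turn": 0},
  {"linear": [0, 0, 0], "turn": 0},
  {"linear": [0, 0, 0], "turn": 0},
])

```text
t: 4.63
tcp_pos: [0.4719, -0.1056, 0.0792]
ee_rot: [0.397, -0.399, -0.578, 0.591]
contact_force: [0.2, 0.7, -0.3]
opening: 0.0003
```

```bash
python3 look.py 3;python3 d.py
python3 - <<'E'
from h import *
f=dict(np.load("top3.npz"));W=cloud(f)
E
```

```text
4.7333 [ 0.472  -0.1046  0.079 ] F [ 0.3  0.6 -0.1]
[[-0.369 -0.008 -0.929]
 [ 0.929 -0.016 -0.369]
 [-0.012 -1.     0.014]]
xaxis deg 111.7
back [-0.005 -0.017 -1.27 ]
front [-0.011 -0.    -0.011]
left [ 0.872 -0.019 -0.635]
right [-0.888  0.002 -0.645]
```

View pics/look3.png

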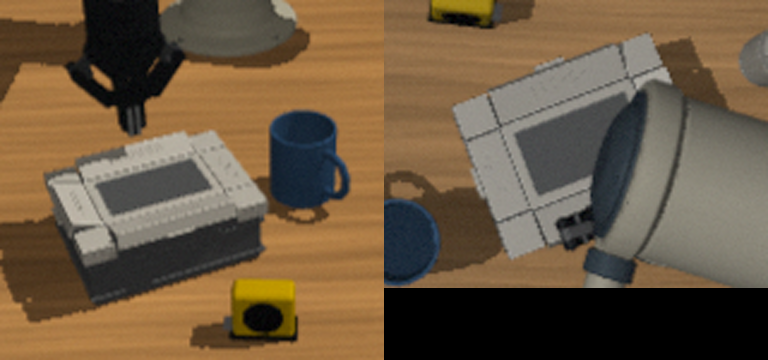

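The left section is flush and matches the corners in shade, and the tub has not moved. Now pressing front.

servo_tool([
  {"linear": [0, 0.1, 0], "turn": 0},
  {"linear": [0, 0.1, 0], "turn": 0},
  {"linear": [0, 0.03, 0], "turn": 0},
  {"linear": [0, 0.03, 0], "turn": 0},
  {"linear": [0, 0.03, 0], "turn": 0},
])

```text
t: 5.15
tcp_pos: [0.473, -0.1021, 0.0492]
ee_rot: [0.394, -0.397, -0.58, 0.593]
contact_force: [-11.3, -0.4, 30.2]
opening: 0.0
```

servo_tool([
  {"linear": [0, 0, 0], "turn": 0},
  {"linear": [0, -0.32, 0], "turn": 0},
  {"linear": [-0.3, 0, -0.21], "turn": 0},
  {"linear": [-0.31, 0, -0.22], "turn": 0},
  {"linear": [-0.3, 0, -0.2], "turn": 0},
  {"linear": [0, 0, 0], "turn": 0},
  {"linear": [0, 0, 0], "turn": 0},
])

```text
t: 5.73
tcp_pos: [0.5703, -0.1595, 0.0815]
ee_rot: [0.392, -0.395, -0.582, 0.593]
contact_force: [-0.0, 0.4, 1.0]
opening: 0.0
```

```bash
python3 look.py 4;python3 d.py
```

```text
5.8333 [ 0.569  -0.159   0.0814] F [-0.9  0.   0. ]
[[-0.381 -0.007 -0.924]
 [ 0.924 -0.016 -0.381]
 [-0.012 -1.     0.012]]
xaxis deg 112.4
back [ 0.851 -0.017 -0.58 ]
front [ 0.862 -0.002  0.679]
left [ 1.736 -0.02   0.042]
right [-0.024  0.001  0.057]
```

View pics/look4.png

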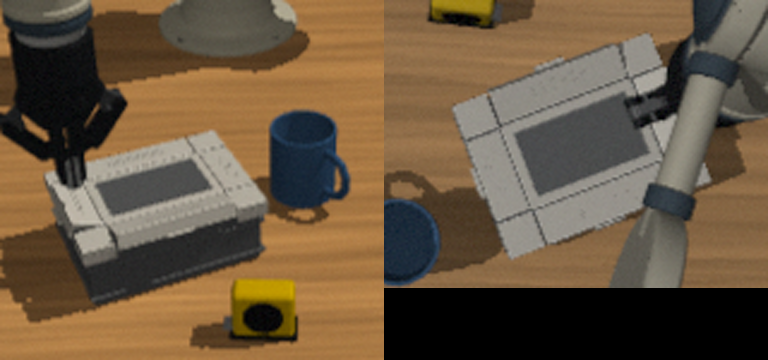

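The front section is flush. Pressing right, with the small correction.

servo_tool([
  {"linear": [-0.03, 0.1, 0.06], "turn": 0},
  {"linear": [0, 0.1, 0], "turn": 0},
  {"linear": [0, 0.04, 0], "turn": 0},
  {"linear": [0, 0.03, 0], "turn": 0},
  {"linear": [0, 0.03, 0], "turn": 0},
])

```text
t: 6.25
tcp_pos: [0.563, -0.1633, 0.0517]
ee_rot: [0.389, -0.396, -0.583, 0.593]
contact_force: [0.4, 0.0, 0.6]
opening: -0.0001
```

```bash
python3 d.py
```

```text
6.25 [ 0.563  -0.1633  0.0517] F [0.4 0.  0.6]
[[-0.383 -0.001 -0.924]
 [ 0.924 -0.018 -0.383]
 [-0.016 -1.     0.008]]
xaxis deg 112.5
back [ 0.867 -0.019 -0.654]
front [ 0.88  -0.01   0.605]
left [ 1.753 -0.029 -0.033]
right [-0.006 -0.    -0.016]
```

servo_tool([
  {"linear": [0, 0.03, 0], "turn": 0},
  {"linear": [0, 0.02, 0], "turn": 0},
])

```text
t: 6.42
tcp_pos: [0.563, -0.1632, 0.0493]
ee_rot: [0.389, -0.397, -0.583, 0.593]
contact_force: [-5.8, 1.0, 16.4]
opening: 0.0
```

Stop reached. Now to back, and look.

servo_tool([
  {"linear": [0, 0, 0], "turn": 0},
  {"linear": [0, -0.32, 0], "turn": 0},
  {"linear": [0.28, 0, -0.21], "turn": 0},
  {"linear": [0.28, 0, -0.21], "turn": 0},
  {"linear": [0.28, 0, -0.2], "turn": 0},
  {"linear": [0, 0, 0], "turn": 0},
  {"linear": [0, 0, 0], "turn": 0},
])

```text
t: 7.0
tcp_pos: [0.5869, -0.0575, 0.0806]
ee_rot: [0.39, -0.397, -0.582, 0.592]
contact_force: [0.7, -0.5, -0.1]
opening: -0.0001
```

```bash
python3 look.py 5;python3 d.py
```

```text
7.1 [ 0.5866 -0.0584  0.0803] F [0.5 0.4 0.7]
[[-0.379 -0.001 -0.925]
 [ 0.925 -0.016 -0.379]
 [-0.015 -1.     0.007]]
xaxis deg 112.3
back [-0.012 -0.    -0.034]
front [-0.004  0.008  1.225]
left [ 0.872 -0.009  0.591]
right [-0.888  0.017  0.6  ]
```

View pics/look5.png

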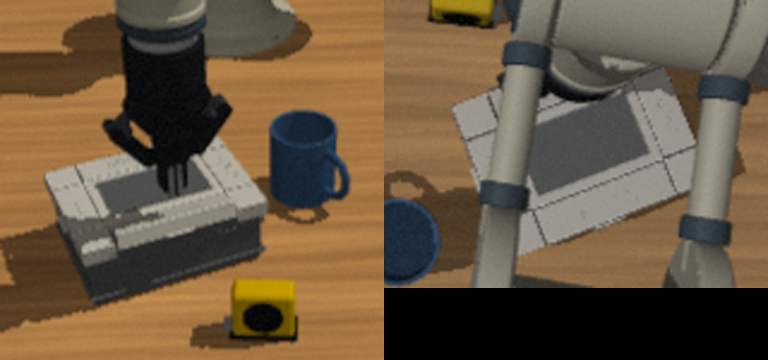

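The right section is flush. Pressing back.

servo_tool([
  {"linear": [-0.01, 0.1, -0.04], "turn": 0},
  {"linear": [0, 0.1, 0], "turn": 0},
  {"linear": [0, 0.04, 0], "turn": 0},
  {"linear": [0, 0.03, 0], "turn": 0},
  {"linear": [0, 0.03, 0], "turn": 0},
  {"linear": [0, 0.03, 0], "turn": 0},
])

```text
t: 7.6
tcp_pos: [0.5913, -0.0616, 0.0493]
ee_rot: [0.392, -0.399, -0.582, 0.59]
contact_force: [-10.7, 4.6, 25.6]
opening: 0.0004
```

Stop reached. I'll lift and retreat towards the base so both cameras can see the whole lid.

servo_tool([
  {"linear": [0, 0, 0], "turn": 0},
  {"linear": [0, -0.35, 0], "turn": 0},
  {"linear": [0, -0.35, 0], "turn": 0},
  {"linear": [0, -0.35, 0], "turn": 0},
  {"linear": [0, -0.35, 0], "turn": 0},
  {"linear": [0.38, 0, 0], "turn": 0},
  {"linear": [0.38, 0, 0], "turn": 0},
  {"linear": [0.38, 0, 0], "turn": 0},
  {"linear": [0.38, 0, 0], "turn": 0},
  {"linear": [0.38, 0, 0], "turn": 0},
])

```text
t: 8.43
tcp_pos: [0.5184, 0.1104, 0.1883]
ee_rot: [0.4, -0.404, -0.575, 0.588]
contact_force: [0.1, 0.7, -0.1]
opening: 0.0003
```

servo_tool([
  {"linear": [0.38, 0, 0], "turn": 0},
  {"linear": [0.38, 0, 0], "turn": 0},
  {"linear": [0.38, 0, 0], "turn": 0},
  {"linear": [0.38, 0, 0], "turn": 0},
  {"linear": [0.38, 0, 0], "turn": 0},
  {"linear": [0, 0, 0], "turn": 0},
  {"linear": [0, 0, 0], "turn": 0},
])

```text
t: 9.02
tcp_pos: [0.4433, 0.2983, 0.1808]
ee_rot: [0.4, -0.403, -0.574, 0.59]
contact_force: [0.6, 0.1, 0.5]
opening: -0.0
```

```bash
python3 look.py 6;python3 d.py|head -1
python3 - <<'E'
from h import *
f=dict(np.load("top6.npz"));W=cloud(f);W0=cloud(dict(np.load("top0.npz")))
a=.3828;c=np.array([.5318,-.0817]);R=np.array([[np.cos(a),-np.sin(a)],[np.sin(a),np.cos(a)]])
for w,t in((W0,"before"),(W,"after")):
    L=(w[...,:2]-c)@R; z=w[...,2];ok=(z>.06)
    for n,m in dict(back=(abs(L[...,0]-.068)<.006)&(abs(L[...,1])<.055),front=(abs(L[...,0]+.068)<.006)&(abs(L[...,1])<.055),left=(abs(L[...,1]-.093)<.006)&(abs(L[...,0])<.03),right=(abs(L[...,1]+.093)<.006)&(abs(L[...,0])<.03),mid=(abs(L[...,0])<.03)&(abs(L[...,1])<.05)).items():
        m=m&ok;print(t,n,m.sum(),np.median(z[m]).round(4))
    for nme,(a_,b,c2,d) in dict(mug=(255,290,275,315),tape=(160,183,306,340),glue=(178,207,436,478)).items():
        Q=w[a_:b,c2:d].reshape(-1,3);Q=Q[Q[:,2]>.03];print(nme,np.median(Q,0).round(4))
E
```

```text
9.1167 [0.4439 0.2972 0.1808] F [-0.5 -0.3 -0.6]
before back 270 0.0878
before front 280 0.0879
before left 153 0.0881
before right 153 0.0877
before mid 1208 0.0805
mug [0.4278 0.1017 0.0859]
tape [0.6713 0.0294 0.0566]
glue [ 0.6227 -0.2724  0.0855]
after back 255 0.0794
after front 271 0.0796
after left 159 0.0792
after right 142 0.0796
after mid 1209 0.0805
mug [0.4272 0.1016 0.0862]
tape [0.6718 0.0294 0.0565]
glue [ 0.6225 -0.2725  0.0853]
```

View pics/look6.png

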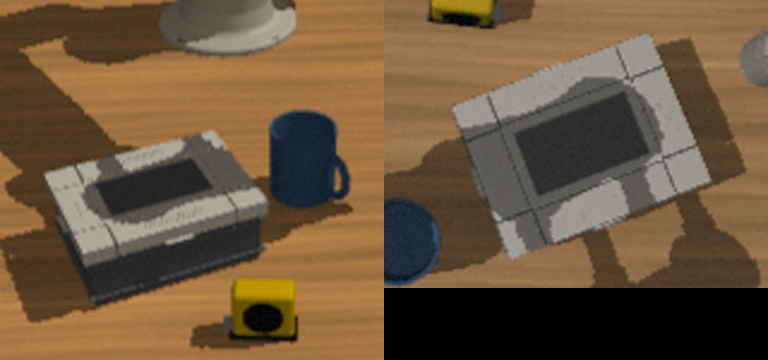

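All four sections are level at 79–80 mm, and the tub and its neighbours are where they were.

```bash
python3 -c "
from workcell import ticket
print(ticket.finish_job())"
```

```text
the job is handed in; nothing more can be done
None
```

I pressed all four rim sections (left, front, right, back) down to their stops with closed fingertips. I then moved the arm clear and handed the job in at about 9 s.

- **Rim:** in the last depth check, the outer parts of all four sections were at 79.2–79.6 mm, against about 88 mm before. The middle of the lid read 80.5 mm, so the rim is flush within the camera's accuracy.
- **Surroundings:** the mug, tape measure and bottle were within 1 mm of their start positions. The lid lies where it did in the top view. I judged the tub's position by eye and didn't measure it again.
- **Forces:** the highest vertical force I read while pressing was about 30 N, with about 11 N sideways. These are readings at the end of each move, so brief peaks could have been higher.
- **Disagreement:** in the images the fingertips sat about 32 mm short of the reported TCP. My first press on the left section, down to a reported 79 mm, therefore touched nothing. I corrected for this using the images and the contact force.

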